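# Put the small stone under the ultraviolet lamp and hold the dial at short wave

## Task

Turn the specimen carousel by its six-sided hub knob until the smallest stone, the reddish-brown one, has clicked into place under the lamp head, leaving the lamp dial at off until then. Then turn the spring-return lamp dial clockwise past its first two clicks to the third, short wave, and keep holding it there: it springs back to off if let go, so the program finishes while the gripper still holds the dial. No stone may fall from the carousel, and the things lying round the stand stay where they are.

Things in the scene. Friction and masses are not known exactly. Their poses are not given: they have to be found in the camera images.
- stand: Grey viewing stand, fixed to the worktop; place and yaw vary. Origin: on the worktop, on the carousel's upright axis; +x points from hub to lamp (away from the robot at yaw 0), +y left. Aluminium carousel disc: radius 108 mm, top face at z = 40 mm, six cups (black rings, 57 mm inner diameter, 6 mm high) at radius 72 mm, every 60 degrees, one of them towards +x. Loose stones lie in five.
- lamp_head (a point): Middle of the top of the white lamp head, 118 mm above the worktop, 74 mm from the hub along the stand's +x. The head is 78 mm (stand x) by 150 mm (y) and 30 mm high, underside 88 mm above the worktop, on two posts at x = 128 mm, y = +-62 mm.
- hub_grip (a point): Grip point of the hub knob: on the axis, 142 mm above the worktop. Black six-sided prism, 36 mm across flats, from z = 124 mm to z = 158 mm, on a slim spindle (radius 8 mm); a hand on it clears lamp head and stones. At each click two of its flats face +y and -y of the stand, the others every 60 degrees. Its x axis turns with the carousel, along the stand's x at joint value 0.
- carousel (a joint): Angle of the carousel in rad, positive counter-clockwise from above; about 0 at the start. It turns either way and clicks into a station every 60 degrees (1.047 rad); a sprung roller carries it on into the nearest station. Turning takes at most about 0.1 N m.
- lamp_spot (a point): Point under the lamp: centre of the rear cup position, on the carousel's top face (z = 40 mm), 72 mm from the hub along the stand's +x.
- dial_grip (a point): Middle of the lamp dial's bar, on the dial's upright axis, 91 mm above the worktop, at x = -32, y = -205 mm in the stand's frame. Black bar 50 mm long, 12 mm wide, from z = 77 to 103 mm, on a skirt of radius 26 mm. Its x axis runs along the bar to the end with the white line: at off 0.57 rad counter-clockwise of the stand's +x, at the third click 0.57 rad clockwise.
- dial: The lamp dial (see dial_grip), on the grey control box (130 mm in stand x, 110 mm in y, centred at x = -20, y = -205 mm, top at z = 71 mm). Origin: on the dial's axis at the box's top, x along the bar to the white line.
- dial_angle (a joint): Angle of the lamp dial in rad, 0 at off, growing as it is turned clockwise from above. Clicks at 0.38 (white light), 0.76 (long wave) and 1.14 (short wave, the longest tick); the stop is at 1.20. A spring always returns it to off when released: 0.10 N m at off, 0.17 N m at the third click, and each click adds about 0.05 N m on the way in.
- stone_small: The specimen to view: smallest stone, reddish brown, 39 x 25 x 22 mm, origin at the middle of its underside; loose in one of the cups next to the rear cup (60 degrees from the lamp) or next but one (120 degrees), either side.
- stone_grey: Largest stone, beige-grey, 53 x 43 x 32 mm, origin under its middle; loose in the cup that starts under the lamp.
- stone_dark: Dark grey roundish stone, 51 x 38 x 31 mm, origin under its middle; loose in a cup.
- stone_white: Whitish angular stone, 38 x 32 x 27 mm, origin under its middle; loose in a cup.
- stone_oval: Light grey oval stone, 38 x 49 x 26 mm, origin under its middle; loose in a cup.
- loupe: Folded pocket loupe, 27 x 36 x 16 mm, lying left of the stand; to be left alone.
- vial: Small vial with black screw cap, diameter 27 mm, 52 mm tall, standing behind the control box; to be left alone.
- tweezers: Steel tweezers, 8 x 125 x 7 mm, lying left of the stand; to be left alone.

How it is judged:
On the way, in this order (a step that is already met when the one before it is completed fails the run):
1. the smallest stone is clicked into place under the lamp, with the lamp dial still at off (horizontal distance between stone_small and lamp_spot below 0.016 m and height (world z) of stone_small above 0.03 m and (angle between the x axis of hub_grip and the x axis of stand, either way round below 0.08 rad or angle between the x axis of hub_grip and the x axis of stand, either way round between 0.967198 and 1.1272 rad) and velocity of joint carousel between -0.1 and 0.1 rad/s and value of joint dial_angle below 0.19 rad), for 0.3 s.
2. the dial has been turned to its third click (value of joint dial_angle above 1.04 rad), for 0.3 s.
At the end, for the whole second after the job is handed in: Smallest stone within 16 mm of the point under the lamp; carousel at rest within 0.08 rad of a click; dial at rest beyond 1.04 rad, held by the fingers (contact over 1 N); all stones on the carousel; loupe, vial and tweezers within 30 mm of their start (horizontal distance between stone_small and lamp_spot below 0.016 m and height (world z) of each of stone_small, stone_grey, stone_dark, stone_white, stone_oval above 0.03 m and (angle between the x axis of hub_grip and the x axis of stand, either way round below 0.08 rad or angle between the x axis of hub_grip and the x axis of stand, either way round between 0.967198 and 1.1272 rad) and velocity of joint carousel between -0.1 and 0.1 rad/s and value of joint dial_angle above 1.04 rad and velocity of joint dial_angle between -0.1 and 0.1 rad/s and contact force between the fingers and dial above 1 N and distance of each of loupe, vial, tweezers from where it was at the start of the episode below 0.03 m); the arm keeps its last pose, push and grip.
It fails at once if the lamp is switched on (dial beyond its first click) while the smallest stone is not under it (value of joint dial_angle above 0.45 rad and horizontal distance between stone_small and lamp_spot above 0.025 m).
It fails at once if a stone falls from the carousel (height (world z) of any of stone_small, stone_grey, stone_dark, stone_white, stone_oval below 0.03 m).
It fails at once if loupe, vial or tweezers are knocked away (distance of any of loupe, vial, tweezers from where it was at the start of the episode above 0.03 m).
It also fails if it takes over 64 s, if anything falls off the work surface, if the arm or the gripper's body presses on something with over 40 N, if the wrist force passes 120 N, or if a joint passes its speed limit or range.

## Robot

A 6-joint arm with a two-finger parallel gripper is mounted at the origin on a cart in front of the work surface, level with it; the furniture and walls round the work are solid. World frame = base frame: x ahead of the robot, y to its left, z up, the work surface at z = 0. Lengths are in m, angles in rad, forces in N, time in s.
With the tool pointing down it reaches from about 0.425 to 0.95 m from the base axis. Payload 14.7 kg.
Tool frame: the origin (TCP) lies between the finger pads; the fingertips stand bot.finger_overhang ahead of it and the grasp point (between the pads) is the TCP (bot.finger_overhang is the distance from the TCP to the fingertips, in m); z points along the fingers, y is the line along which they close (so a half turn about z gives the same grasp; the last joint's range is limited). The gripper opens to 85 mm and grips with 20 to 120 N. Pads are 22 mm wide; open, the fingers measure 114 mm over their backs; the gripper's body (76 mm by 85 mm) begins 54 mm behind the grasp point. The pads swing forward as they close: fully open they stand 13 mm farther back than shut.
Start: joints at [1.165, 0.48, 1.596, -0, 1.065, -0.047], TCP at [0.228, 0.609, 0.25] pointing down, gripper open.
Joint ranges: [-2.75, 2.75], [-0.82, 2.05], [0.23, 2.67], [-1.56, 4.7], [0.09, 2.69], [-2.92, 2.92]. Speed limits (rad/s): [1.89, 1.89, 2.39, 3.01, 3.01, 3.01].

## Interface

Orientations are given as [roll, pitch, yaw] about the fixed x, y, z axes, in that order (R = Rz(yaw) Ry(pitch) Rx(roll)).
In Python, from workcell import bot gives the robot as it stands. The module is installed in compiled form; this text tells all that it offers.
- The arm moves only by the tool send_rows, never from a script. Its argument "targets" is one flat list of numbers, 5 for each row, row after row: the shift along the tool's x, y, z in shares of 1 m (1.0 is 1 m), then the turn about the tool's z in shares of 90 degrees (1.0 is 90 degrees), then the finger opening in m, from 0 to 0.0854. In form: [x, y, z, yaw, gripper, x, y, z, yaw, gripper, ...]. A call has 1 to 8 rows; each row is the pose to reach, as a shift and turn from the pose commanded when the call began, along the tool's axes at that moment; what a row does not reach only later rows make up. A row lasts 1/10 s, in which the tool goes at most 50 mm and 8.59 degrees, less where a joint would pass 70% of its speed; a pose out of reach is approached as far as the arm can. No shift or turn number may pass 1 either way. A call with a gripper value outside its range is refused whole. The fingers move at their own pace and stop on an object; the grip force is fixed at half the most. Time passes only in rows, so rows that repeat a pose let the fingers close. It gives the time, the measured TCP pose, the force, the opening and the grip force at its end, in the units of the state.
- bot.observe(): the state, without advancing time (a new reading comes with each control period).
- bot.snapshot(name): name is "scene" or "top"; returns a dict with "image" (420x560x3 uint8, red, green, blue), "fx", "fy", "cx", "cy" (pixels), "k1" (the pictures are not rectified: a ray, as slopes to the right and down, at radius r is drawn at 1 + k1 r^2 times it, then the intrinsics apply), "rvec" (rotation vector, rad) and "tvec" (3), from world to camera coordinates, as OpenCV has them. Camera axes: x right, y down, z forward; pixel columns grow to the right and rows downward; lengths in m; the calibration is good to about 2 mm. A picture is of the moment at which its call begins. There is no depth.
- bot.sign_off(): hands the job in; it is judged then, once.
The state is a dict: "time_s": time; "q": joint angles; "joint_vel": joint speeds; "tau": joint torques, N m; "tcp_pos": TCP position; "eef_rot": TCP orientation; "ft_force": force on the tool from outside, world axes, zero at the start; "moment": the same for the moment, N m; "width": finger opening in m; "gripper_force": force on a finger pad.
Only numpy, scipy, OpenCV 4.12 (cv2) and the standard library are available. Lean on these libraries where they do the work, as an engineer would, in place of code of your own. Each camera call takes 0.05 s, during which the arm holds its last target. There are 200 camera calls.

## Working session

There is one attempt and no reset: what is moved stays moved. The work goes in short steps, Python scripts to look and compute and a tool call to move; the robot and the scene stay as the last step left them, time stands still between calls to the robot, and variables do not carry over. Pictures are saved under pics/ and viewed, at most 10 in all, crops included, and the job is handed in when it is done.

Besides the shell and the picture viewer there is one more tool, called as name(argument=value, ...) on one line, values as JSON. send_rows: Moves the arm, as the interface text tells. Its arguments: {"type":"object","properties":{"targets":{"type":"array"}},"required":["targets"]}

```bash
mkdir -p pics
cat > h.py <<'E'
import numpy as np, cv2
from workcell import bot
def snap(n,f):
    s=bot.snapshot(n); cv2.imwrite('pics/'+f,s['image'][:,:,::-1]); np.savez('pics/'+f+'.npz',**s); return s
def ray(s,u,v):
    K=np.array([[s['fx'],0,s['cx']],[0,s['fy'],s['cy']],[0,0,1]],float)
    p=cv2.undistortPoints(np.array([[[u,v]]],float),K,np.array([float(s['k1']),0,0,0]))[0,0]
    R=cv2.Rodrigues(np.array(s['rvec'],float))[0]; t=np.array(s['tvec'],float).ravel()
    return -R.T@t, R.T@np.array([p[0],p[1],1])
def onz(s,u,v,z):
    c,d=ray(s,u,v); return c+d*(z-c[2])/d[2]
def proj(s,P):
    K=np.array([[s['fx'],0,s['cx']],[0,s['fy'],s['cy']],[0,0,1]],float)
    return cv2.projectPoints(np.array(P,float).reshape(-1,3),np.array(s['rvec'],float),np.array(s['tvec'],float),K,np.array([float(s['k1']),0,0,0]))[0][:,0]
E
python3 - <<'E'
from h import *
for n in('scene','top'):
    s=snap(n,n+'0.png'); print(n,ray(s,280,210)[0],ray(s,280,210)[1],s['fx'],s['k1'])
o=bot.observe();print(o,bot.finger_overhang)
E
```

```text
scene [ 0.10858471 -0.16894215  0.74538567] [ 0.54544971  0.46078316 -0.70013945] 476.99198650874877 -0.13820499123575747
top [0.47279238 0.21886642 0.97026318] [ 0.13600585 -0.00401963 -0.99070677] 440.46449928930076 -0.13000019000742694
{'time_s': 0.1, 'q': array([ 1.16536801e+00,  4.80773835e-01,  1.59679219e+00,  4.93236133e-05,
        1.06513731e+00, -4.66235251e-02]), 'joint_vel': array([-3.75753231e-04, -2.79076432e-04, -1.90337762e-03, -2.53846410e-05,
       -1.75211994e-04, -1.12750739e-03]), 'tau': array([ 9.60929101e-04, -9.52256727e+01, -4.31039965e+01, -3.21796597e-04,
        5.28987672e-03,  1.57531254e-04]), 'tcp_pos': array([0.22809297, 0.60829099, 0.24974047]), 'eef_rot': array([-3.14048519e+00, -9.48426382e-05,  2.78276389e+00]), 'ft_force': array([ 0.8886044 , -0.66725174, -0.05571563]), 'moment': array([0.00940456, 0.01313964, 0.0014962 ]), 'gripper_force': 0.0, 'width': 0.08517923147189921} 0.019
```

View pics/top0.png

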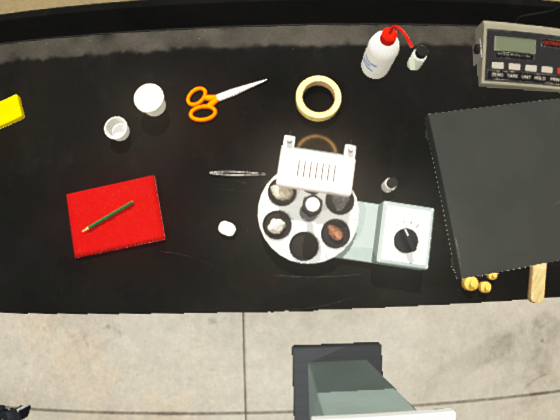

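View pics/scene0.png

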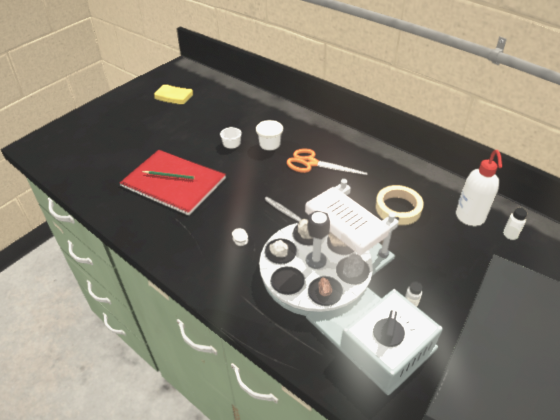

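The top view shows the hub knob at about (312,206), the lamp head at (317,172) and the red-brown stone at (335,232). The stone is in the front-right cup, −120°, so it needs +120°. The dial is at (405,240), the vial at (389,185), the loupe at (227,229), and the tweezers run along (237,173).

Run:
```python
from h import *
a=cv2.imread('pics/top0.png')[120:290,245:445]; b=cv2.imread('pics/scene0.png')[170:390,240:450]
cv2.imwrite('pics/c1.png',np.hstack([cv2.resize(a,(400,340),interpolation=2),cv2.resize(b,(325,340),interpolation=2)]))
s=dict(np.load('pics/top0.png.npz'))
im=s['image']; h=cv2.cvtColor(im,cv2.COLOR_RGB2HSV)
# box top and lamp: bright blobs
m=((h[:,:,2]>200)&(h[:,:,1]<60)).astype(np.uint8); m=cv2.morphologyEx(m,cv2.MORPH_CLOSE,np.ones((3,3)))
n,l,st,c=cv2.connectedComponentsWithStats(m)
for i in range(1,n):
    if st[i,4]>150 and 240<c[i][0]<450 and 100<c[i][1]<300:
        cn=cv2.findContours((l==i).astype(np.uint8),0,2)[0][0]; r=cv2.minAreaRect(cn); 
        print(st[i],c[i],r)
        for z in(.04,.071,.118):
            p=[onz(s,*q,z)[:2] for q in cv2.boxPoints(r)]; print(z,np.round(p,4).tolist(),np.round(np.mean(p,0),4))
for n,uv,z in(('knob',(312,206),.158),('dial',(405,240),.1)): print(n,onz(s,*uv,z))
```

```text
[ 258  135  121  129 7448] [318.8141783  199.83579484] ((318.4694519042969, 201.729248046875), (119.013427734375, 124.49821472167969), 7.594643592834473)
0.04 [[0.5054, 0.2783], [0.7736, 0.2372], [0.7318, -0.021], [0.4648, 0.0307]] [0.6189 0.1313]
0.071 [[0.5043, 0.2763], [0.7636, 0.2366], [0.7231, -0.013], [0.4651, 0.037]] [0.614  0.1342]
0.118 [[0.5027, 0.2733], [0.7484, 0.2357], [0.71, -0.0009], [0.4655, 0.0465]] [0.6066 0.1386]
[ 377  201   57   68 2623] [404.61951963 233.21730843] ((405.0923156738281, 234.26156616210938), (51.59844970703125, 61.76930236816406), 7.125016689300537)
0.04 [[0.4845, 0.0159], [0.6151, -0.0081], [0.598, -0.1205], [0.4667, -0.0942]] [ 0.5411 -0.0517]
0.071 [[0.4841, 0.0227], [0.6103, -0.0005], [0.5939, -0.1092], [0.467, -0.0838]] [ 0.5388 -0.0427]
0.118 [[0.4835, 0.0329], [0.6032, 0.011], [0.5875, -0.092], [0.4673, -0.068]] [ 0.5354 -0.029 ]
[268 218  17  15 179] [275.64804469 225.23463687] ((275.7940979003906, 225.17645263671875), (13.548388481140137, 14.920376777648926), 30.963756561279297)
0.04 [[0.5626, 0.2455], [0.5895, 0.2286], [0.5739, 0.2043], [0.5471, 0.2213]] [0.5683 0.2249]
0.071 [[0.5596, 0.2446], [0.5856, 0.2282], [0.5705, 0.2048], [0.5447, 0.2212]] [0.5651 0.2247]
0.118 [[0.5551, 0.2433], [0.5797, 0.2277], [0.5654, 0.2055], [0.5409, 0.2211]] [0.5603 0.2244]
knob [0.59015697 0.15569302 0.158     ]
dial [ 0.52472475 -0.03274959  0.1       ]
```

View pics/c1.png

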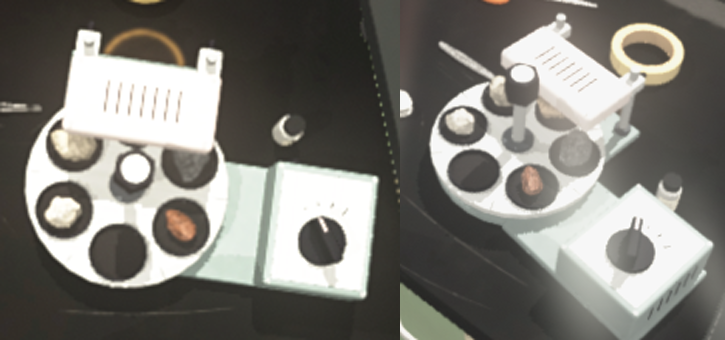

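The crop shows the white cap on the knob at top-view pixel (312,205). The dial skirt is centred near (406,240), with the bar's white line pointing up-left. Next I refine these with blobs in both views.

Run:
```python
from h import *
def blobs(f,box,lo):
    s=dict(np.load(f)); g=cv2.cvtColor(s['image'],cv2.COLOR_RGB2GRAY); x0,y0,x1,y1=box
    k=g[y0:y1,x0:x1]; m=((k>lo) if lo>0 else (k<-lo)).astype(np.uint8)
    n,l,st,c=cv2.connectedComponentsWithStats(m)
    return s,[(st[i].tolist(),(c[i]+[x0,y0]).round(1).tolist()) for i in range(1,n) if st[i,4]>15]
for f,b,lo in(('top0',(298,192,326,220),170),('scene0',(300,206,335,250),170),('top0',(385,215,425,262),-70),('scene0',(365,310,415,355),-70)):
    s,r=blobs(f'pics/{f}.png.npz',b,lo); print(f,lo,r)
    for st,c in r: print('  ',c,[onz(s,*c,z).round(4).tolist() for z in(.158,.09,.077)])
# lamp+box edges in top via higher threshold
s=dict(np.load('pics/top0.png.npz')); g=cv2.cvtColor(s['image'],cv2.COLOR_RGB2GRAY)
for nm,(x0,y0,x1,y1),z in(('lamp',(274,140,360,197),.118),('box',(372,198,440,275),.071)):
    m=(g[y0:y1,x0:x1]>225).astype(np.uint8); m=cv2.morphologyEx(m,cv2.MORPH_OPEN,np.ones((9,9))) if nm=='lamp' else m
    if nm=='lamp': m=cv2.morphologyEx((g[y0:y1,x0:x1]>225).astype(np.uint8),cv2.MORPH_CLOSE,np.ones((5,5))); m=cv2.morphologyEx(m,cv2.MORPH_OPEN,np.ones((15,15)))
    cn=max(cv2.findContours(m,0,2)[0],key=cv2.contourArea)+[x0,y0]; W=np.array([onz(s,*q[0],z)[:2] for q in cn],np.float32)
    r=cv2.minAreaRect(W*1000); print(nm,r)
```

```text
top0 170 [([0, 0, 13, 28, 138], [301.0, 201.4]), ([17, 0, 11, 28, 164], [321.8, 206.2]), ([7, 5, 15, 15, 171], [312.1, 203.8])]
   [301.0, 201.4] [[0.5994, 0.1759, 0.158], [0.61, 0.1723, 0.09], [0.612, 0.1716, 0.077]]
   [321.8, 206.2] [[0.5893, 0.1374, 0.158], [0.599, 0.1306, 0.09], [0.6009, 0.1293, 0.077]]
   [312.1, 203.8] [[0.5943, 0.1553, 0.158], [0.6045, 0.15, 0.09], [0.6064, 0.149, 0.077]]
scene0 170 [([6, 0, 29, 30, 456], [322.8, 215.1]), ([0, 13, 8, 15, 95], [303.3, 225.3]), ([0, 29, 35, 15, 254], [318.8, 244.1])]
   [322.8, 215.1] [[0.6035, 0.1518, 0.158], [0.6608, 0.1889, 0.09], [0.6717, 0.196, 0.077]]
   [303.3, 225.3] [[0.5626, 0.1631, 0.158], [0.6152, 0.2015, 0.09], [0.6252, 0.2089, 0.077]]
   [318.8, 244.1] [[0.5449, 0.1172, 0.158], [0.5954, 0.1504, 0.09], [0.6051, 0.1567, 0.077]]
top0 -70 [([14, 15, 14, 22, 138], [404.7, 241.6]), ([28, 21, 4, 14, 27], [414.7, 242.2])]
   [404.7, 241.6] [[0.5183, -0.0152, 0.158], [0.5221, -0.0348, 0.09], [0.5228, -0.0386, 0.077]]
   [414.7, 242.2] [[0.5165, -0.0343, 0.158], [0.5202, -0.0555, 0.09], [0.5209, -0.0595, 0.077]]
scene0 -70 []
lamp ((666.8876953125, 142.8429412841797), (149.27247619628906, 81.79983520507812), 81.38912963867188)
box ((538.2173461914062, -42.115169525146484), (106.62142944335938, 124.45024108886719), 79.95665740966797)
```

Everything agrees: hub (0.594, 0.155), stand yaw −9.8°, dial about (0.5276, −0.0413). The lamp and box rectangles match their given sizes. Next I move towards the hub.

Careful with the scale: turns go in shares of 90 degrees. That gives: 49.2 degrees / 90 = 0.5467.

send_rows(targets=[-0.02, -0.012, 0, 0.0333, 0.085, -0.055, -0.032, 0, 0.1, 0.085, -0.095, -0.056, 0, 0.1778, 0.085, -0.135, -0.08, 0, 0.2556, 0.085, -0.175, -0.103, 0, 0.3333, 0.085, -0.215, -0.126, 0, 0.4111, 0.085, -0.25, -0.147, 0, 0.4889, 0.085, -0.28, -0.164, 0, 0.5467, 0.085])

```text
time_s: 0.9
tcp_pos: [0.4337, 0.3547, 0.2502]
eef_rot: [-3.141, 0.0, 1.918]
ft_force: [0.5, -0.3, 0.6]
width: 0.0848
gripper_force: 0.0
```

```bash
cat >> h.py <<'E'
def go(x,y,z,Y):
    o=bot.observe(); Yc=o['eef_rot'][2]; d=np.array([x,y,z])-o['tcp_pos']
    print('t',round(o['time_s'],2),'tcp',o['tcp_pos'].round(4),'Y',round(np.degrees(Yc),2),'w',round(o['width'],4),'q',o['q'].round(2))
    print('shift',(d@[np.cos(Yc),np.sin(Yc),0]).round(4),(d@[np.sin(Yc),-np.cos(Yc),0]).round(4),-d[2].round(4),'turn',round((np.degrees(Yc)-Y+180)%360-180,2))
E
python3 -c "
from h import *
go(.594,.1553,.147,110.2)"
```

```text
t 0.9 tcp [0.4337 0.3547 0.2502] Y 109.92 w 0.0848 q [ 0.63  0.36  1.8  -0.    0.98  0.28]
shift -0.2421 0.0827 0.1032 turn -0.28
```

send_rows(targets=[-0.035, 0.012, 0, 0, 0.085, -0.075, 0.026, 0, 0, 0.085, -0.115, 0.039, 0, 0, 0.085, -0.155, 0.053, 0, 0, 0.085, -0.195, 0.067, 0, 0, 0.085, -0.225, 0.077, 0, 0, 0.085, -0.242, 0.083, 0, 0, 0.085, -0.242, 0.083, 0, 0, 0.085])

```text
time_s: 1.7
tcp_pos: [0.5954, 0.1568, 0.2499]
eef_rot: [-3.141, 0.0, 1.922]
ft_force: [-0.6, 1.0, 0.5]
width: 0.0849
gripper_force: 0.0
```

```bash
python3 -c "
from h import *
go(.594,.1553,.147,110.2)
a=snap('top','t1.png')['image'][120:290,245:445,::-1];b=snap('scene','s1.png')['image'][130:350,240:450,::-1]
cv2.imwrite('pics/c2.png',np.hstack([cv2.resize(a,(400,340),interpolation=2),cv2.resize(b,(325,340),interpolation=2)]))"
```

```text
t 1.7 tcp [0.5954 0.1568 0.2499] Y 110.12 w 0.0849 q [ 0.21  0.43  1.68 -0.    1.03 -0.14]
shift -0.0009 -0.0019 0.1029 turn -0.08
```

View pics/c2.png

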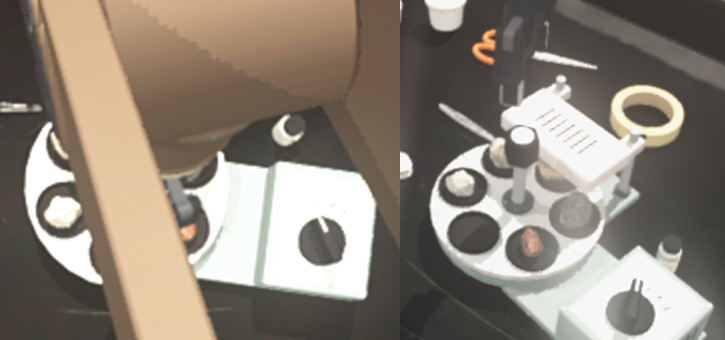

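The arm hangs over the knob and covers it in the top view. The scene view shows the fingers above and behind the knob, as expected at z = 0.25, and nothing is displaced. I descend and grip.

send_rows(targets=[-0.001, -0.002, 0.02, 0, 0.085, -0.001, -0.002, 0.045, 0, 0.085, -0.001, -0.002, 0.07, 0, 0.085, -0.001, -0.002, 0.09, 0, 0.085, -0.001, -0.002, 0.102, 0, 0.085, -0.001, -0.002, 0.102, 0, 0.085, -0.001, -0.002, 0.102, 0, 0.05, -0.001, -0.002, 0.102, 0, 0.04])

```text
time_s: 2.6
tcp_pos: [0.5934, 0.1572, 0.1494]
eef_rot: [3.14, 0.0, 1.924]
ft_force: [-0.3, -0.1, 0.2]
width: 0.0587
gripper_force: 0.0
```

send_rows(targets=[0, 0, 0, 0, 0.03, 0, 0, 0, 0, 0.02, 0, 0, 0, 0, 0.02, 0, 0, 0, 0, 0.02, 0, 0, 0, 0, 0.02, 0, 0, 0, 0, 0.02])

```text
time_s: 3.2
tcp_pos: [0.5932, 0.1569, 0.1494]
eef_rot: [3.14, 0.0, 1.924]
ft_force: [-3.0, -0.5, 9.1]
width: 0.0348
gripper_force: 59.9
```

```bash
python3 -c "
from h import *
go(.594,.1553,.147,110.2);o=bot.observe();print(o['gripper_force'],o['ft_force'],o['moment'])
a=snap('top','t2.png')['image'][120:290,245:445,::-1];b=snap('scene','s2.png')['image'][130:350,240:450,::-1]
cv2.imwrite('pics/c3.png',np.hstack([cv2.resize(a,(400,340),interpolation=2),cv2.resize(b,(325,340),interpolation=2)]))"
```

```text
t 3.2 tcp [0.5932 0.1569 0.1494] Y 110.23 w 0.0348 q [ 0.21  0.54  1.78  0.    0.82 -0.14]
shift -0.0017 0.0002 0.0024 turn 0.03
59.87199434777722 [-3.01753644 -0.47894747  9.05605805] [0.01986734 0.47397723 0.03085526]
```

View pics/c3.png

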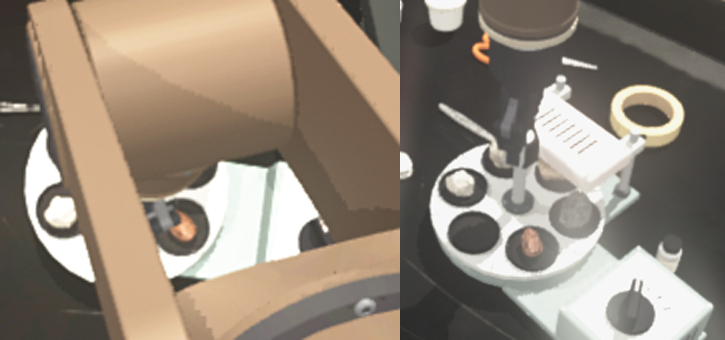

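The knob is gripped (opening 35 mm, 60 N) with the stones still in place. Turning it counter-clockwise.

To row units: -38 degrees / 90 = -0.4222.

send_rows(targets=[0, 0, 0, -0.0333, 0.02, 0, 0, 0, -0.0889, 0.02, 0, 0, 0, -0.1444, 0.02, 0, 0, 0, -0.2, 0.02, 0, 0, 0, -0.2556, 0.02, 0, 0, 0, -0.3111, 0.02, 0, 0, 0, -0.3667, 0.02, 0, 0, 0, -0.4222, 0.02])

```text
time_s: 4.1
tcp_pos: [0.5921, 0.156, 0.1494]
eef_rot: [-3.14, -0.0, 2.591]
ft_force: [-11.2, -8.7, 16.9]
width: 0.0349
gripper_force: 60.9
```

```bash
python3 -c "
from h import *
go(.594,.1553,.147,230.2);o=bot.observe();print(o['gripper_force'],o['ft_force'],o['moment'])"
```

```text
t 4.1 tcp [0.5921 0.156  0.1494] Y 148.44 w 0.0349 q [ 0.21  0.54  1.78 -0.    0.82 -0.81]
shift -0.002 0.0004 0.0024 turn -81.76
60.91817063977942 [-11.16075563  -8.67688439  16.8848352 ] [-1.10380631  1.4067755  -0.10194456]
```

To row units: -39 degrees / 90 = -0.4333.

send_rows(targets=[0, -0.001, 0, -0.0444, 0.02, 0, -0.001, 0, -0.1, 0.02, 0, -0.001, 0, -0.1556, 0.02, 0, -0.001, 0, -0.2111, 0.02, 0, -0.001, 0, -0.2667, 0.02, 0, -0.001, 0, -0.3222, 0.02, 0, -0.001, 0, -0.3778, 0.02, 0, -0.001, 0, -0.4333, 0.02])

```text
time_s: 4.9
tcp_pos: [0.5917, 0.1545, 0.1494]
eef_rot: [-3.14, -0.001, -3.012]
ft_force: [-8.9, -16.2, 17.1]
width: 0.0352
gripper_force: 60.9
```

```bash
python3 -c "
from h import *
go(.594,.1553,.147,230.2);o=bot.observe();print(o['gripper_force'],o['ft_force'],o['moment'])"
```

```text
t 4.9 tcp [0.5917 0.1545 0.1494] Y -172.56 w 0.0352 q [ 0.21  0.54  1.78 -0.    0.82 -1.49]
shift -0.0024 0.0005 0.0024 turn -42.76
60.89817917207256 [ -8.87305852 -16.1984418   17.09942533] [-2.17413864  1.31017266 -0.14817418]
```

To row units: -43 degrees / 90 = -0.4778.

send_rows(targets=[0, -0.001, 0, -0.0556, 0.02, 0, -0.001, 0, -0.1222, 0.02, 0, -0.001, 0, -0.1889, 0.02, 0, -0.001, 0, -0.2556, 0.02, 0, -0.001, 0, -0.3222, 0.02, 0, -0.001, 0, -0.3889, 0.02, 0, -0.001, 0, -0.4444, 0.02, 0, -0.001, 0, -0.4778, 0.02])

```text
time_s: 5.7
tcp_pos: [0.5924, 0.1529, 0.1494]
eef_rot: [-3.14, -0.002, -2.261]
ft_force: [-3.2, -21.0, 13.4]
width: 0.0348
gripper_force: 60.6
```

```bash
python3 -c "
from h import *
go(.594,.1553,.147,230.2);o=bot.observe();print(o['gripper_force'],o['ft_force'],o['moment'])
a=snap('top','t3.png')['image'][120:290,245:445,::-1];b=snap('scene','s3.png')['image'][130:350,240:450,::-1]
cv2.imwrite('pics/c4.png',np.hstack([cv2.resize(a,(400,340),interpolation=2),cv2.resize(b,(325,340),interpolation=2)]))"
```

```text
t 5.7 tcp [0.5924 0.1529 0.1494] Y -129.55 w 0.0348 q [ 0.2   0.54  1.78 -0.    0.82 -2.24]
shift -0.0029 0.0004 0.0024 turn 0.25
60.550448179710656 [ -3.20627269 -20.96231944  13.35353188] [-2.92303672  0.71711361 -0.18692491]
```

View pics/c4.png

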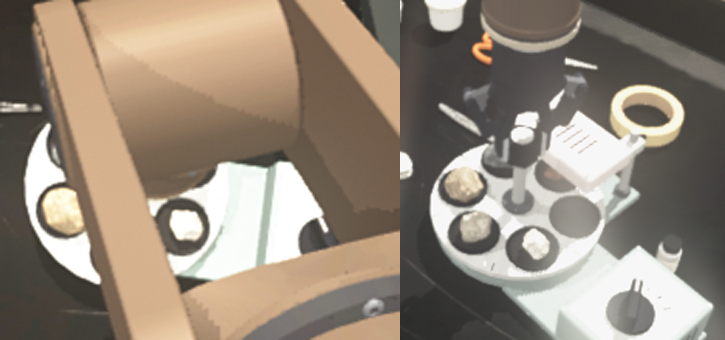

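The carousel has turned 120°: the beige and white stones are now at the front cups and the red-brown one is under the lamp. I release and lift.

send_rows(targets=[0, 0, 0, 0, 0.04, 0, 0, 0, 0, 0.06, 0, 0, 0, 0, 0.085, 0, 0, 0, 0, 0.085, 0, 0, -0.02, 0, 0.085, 0, 0, -0.05, 0, 0.085, 0, 0, -0.08, 0, 0.085, 0, 0, -0.1, 0, 0.085])

```text
time_s: 6.6
tcp_pos: [0.593, 0.1552, 0.2504]
eef_rot: [-3.141, 0.001, -2.264]
ft_force: [1.5, -0.1, -0.6]
width: 0.0849
gripper_force: 0.0
```

```bash
python3 -c "
from h import *
go(.5276,-.0413,.25,202.9)"
```

```text
t 6.6 tcp [0.593  0.1552 0.2504] Y -129.74 w 0.0849 q [ 0.21  0.43  1.69  0.    1.03 -2.24]
shift 0.1929 -0.0754 0.0004 turn 27.36
```

To row units: 27.4 degrees / 90 = 0.3044.

send_rows(targets=[0.02, -0.008, 0, 0.0444, 0.085, 0.055, -0.0215, 0, 0.1111, 0.085, 0.095, -0.037, 0, 0.1778, 0.085, 0.135, -0.053, 0, 0.2444, 0.085, 0.17, -0.0665, 0, 0.3044, 0.085, 0.193, -0.0755, 0, 0.3044, 0.085, 0.193, -0.0755, 0, 0.3044, 0.085])

```text
time_s: 7.3
tcp_pos: [0.5261, -0.0441, 0.2484]
eef_rot: [-3.141, -0.0, -2.745]
ft_force: [0.8, 1.1, 0.4]
width: 0.0851
gripper_force: 0.0
```

```bash
python3 -c "
from h import *
go(.5276,-.0413,.091,202.9)
a=snap('top','t4.png')['image'][120:290,245:445,::-1];s=snap('scene','s4.png');b=s['image'][170:390,240:450,::-1]
cv2.imwrite('pics/c5.png',np.hstack([cv2.resize(a,(380,340),interpolation=2),cv2.resize(b,(400,420),interpolation=2)[:340]]))
h=cv2.cvtColor(s['image'],cv2.COLOR_RGB2HSV);m=((h[:,:,0]<12)&(h[:,:,1]>80)&(h[:,:,2]>40)).astype(np.uint8)[220:300,300:400]
n,l,st,c=cv2.connectedComponentsWithStats(m)
for i in range(1,n):
  if st[i,4]>8:
    print(st[i],c[i]+[300,220],onz(s,*(c[i]+[300,220]),.052))
print('spot',.594+.072*.9854,.1553-.072*.1702, proj(s,[[.594+.072*.9854,.1553-.072*.1702,.05],[.5276,-.0413,.103]]))"
```

```text
t 7.3 tcp [ 0.5261 -0.0441  0.2484] Y -157.3 w 0.0851 q [-0.14  0.31  1.88 -0.    0.95 -2.11]
shift -0.0024 0.002 0.1574 turn -0.2
spot 0.6649488 0.1430456 [[341.80789384 238.7420423 ]
 [391.44437292 321.17733656]]
```

View pics/c5.png

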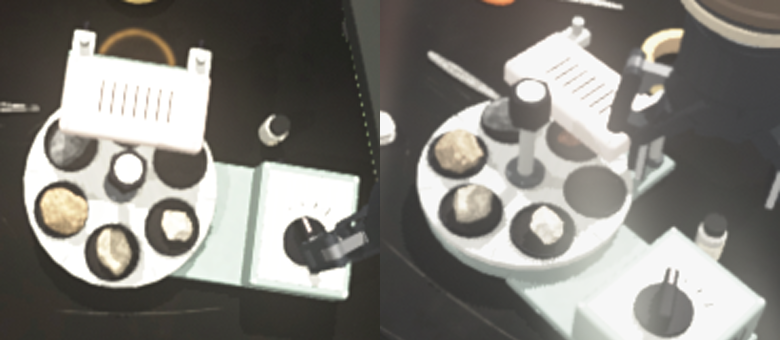

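The reddish stone shows dimly under the lamp, every cup sits at a station and the dial is at off. Its bar is at about (393,322) in the scene view, against a projected (391,321). I descend onto it.

send_rows(targets=[-0.001, 0.001, 0.02, 0, 0.085, -0.0024, 0.002, 0.05, 0, 0.085, -0.0024, 0.002, 0.085, 0, 0.085, -0.0024, 0.002, 0.115, 0, 0.085, -0.0024, 0.002, 0.135, 0, 0.085, -0.0024, 0.002, 0.146, 0, 0.07, -0.0024, 0.002, 0.148, 0, 0.05, -0.0024, 0.002, 0.148, 0, 0.04])

```text
time_s: 8.2
tcp_pos: [0.529, -0.0385, 0.1006]
eef_rot: [-3.141, 0.0, -2.742]
ft_force: [1.8, -0.6, 0.2]
width: 0.0432
gripper_force: 0.0
```

```bash
python3 -c "
from h import *
go(.5276,-.0413,.1,202.9);print(bot.observe()['ft_force'])
s=snap('scene','s5.png');b=s['image'][250:390,320:480,::-1]
cv2.imwrite('pics/c6.png',cv2.resize(b,(640,560),interpolation=2))"
```

```text
t 8.2 tcp [ 0.529  -0.0385  0.1006] Y -157.12 w 0.0432 q [-0.13  0.52  2.    0.    0.62 -2.1 ]
shift 0.0023 -0.002 0.0006 turn -0.02
[ 1.83632917 -0.60707572  0.20671614]
```

View pics/c6.png

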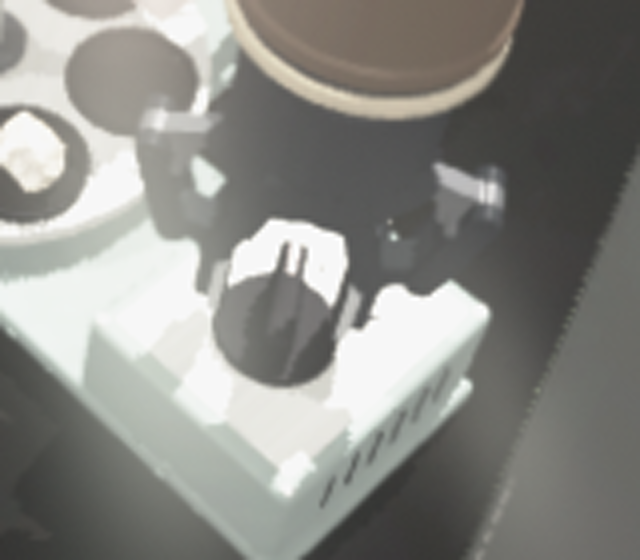

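The two fingers stand either side of the dial bar: pads near crop (210,290) and (350,310), bar centre near (290,300). I centre and close.

send_rows(targets=[0.002, -0.002, 0, 0, 0.04, 0.0023, -0.002, 0, 0, 0.03, 0.0023, -0.002, 0, 0, 0.01, 0.0023, -0.002, 0, 0, 0.0, 0.0023, -0.002, 0, 0, 0.0, 0.0023, -0.002, 0, 0, 0.0, 0.0023, -0.002, 0, 0, 0.0, 0.0023, -0.002, 0, 0, 0.0])

```text
time_s: 9.05
tcp_pos: [0.5272, -0.0413, 0.101]
eef_rot: [3.141, 0.0, -2.743]
ft_force: [-3.4, 6.6, 12.7]
width: 0.0108
gripper_force: 58.6
```

```bash
python3 -c "
from h import *
go(.5276,-.0413,.1,202.9);o=bot.observe();print(o['gripper_force'],o['ft_force'],o['moment'])"
```

```text
t 9.05 tcp [ 0.5272 -0.0413  0.101 ] Y -157.18 w 0.0108 q [-0.14  0.52  2.    0.    0.62 -2.11]
shift -0.0004 -0.0002 0.001 turn -0.08
58.64055275917053 [-3.40177244  6.5990163  12.6752967 ] [ 0.93270502  0.52358615 -0.18999586]
```

The bar is gripped (11 mm, 59 N). Turning clockwise.

To row units: 36 degrees / 90 = 0.4.

send_rows(targets=[0, 0, 0, 0.0333, 0, 0, 0, 0, 0.0778, 0, 0, 0, 0, 0.1333, 0, 0, 0, 0, 0.1889, 0, 0, 0, 0, 0.2444, 0, 0, 0, 0, 0.3, 0, 0, 0, 0, 0.3556, 0, 0, 0, 0, 0.4, 0])

```text
time_s: 9.85
tcp_pos: [0.5272, -0.0418, 0.101]
eef_rot: [-3.141, 0.0, 2.909]
ft_force: [-4.6, -0.8, 12.2]
width: 0.0106
gripper_force: 58.7
```

```bash
python3 -c "
from h import *
go(.5276,-.0413,.1,136.9);o=bot.observe();print(o['gripper_force'],o['ft_force'],o['moment'])"
```

```text
t 9.85 tcp [ 0.5272 -0.0418  0.101 ] Y 166.65 w 0.0106 q [-0.14  0.52  2.   -0.    0.62 -1.47]
shift -0.0003 0.0006 0.001 turn 29.75
58.69631052017212 [-4.584045   -0.75396407 12.20290313] [-0.31292136  0.73642196  0.18300836]
```

To row units: 30 degrees / 90 = 0.3333.

send_rows(targets=[0, 0, 0, 0.0556, 0, 0, 0, 0, 0.1111, 0, 0, 0, 0, 0.1667, 0, 0, 0, 0, 0.2222, 0, 0, 0, 0, 0.2778, 0, 0, 0, 0, 0.3111, 0, 0, 0, 0, 0.3333, 0, 0, 0, 0, 0.3333, 0])

```text
time_s: 10.65
tcp_pos: [0.5269, -0.0422, 0.101]
eef_rot: [-3.141, 0.0, 2.387]
ft_force: [-5.0, -6.4, 13.0]
width: 0.0104
gripper_force: 59.0
```

send_rows(targets=[0, 0, 0, 0, 0, 0, 0, 0, 0, 0, 0, 0, 0, 0, 0, 0, 0, 0, 0, 0, 0, 0, 0, 0, 0, 0, 0, 0, 0, 0, 0, 0, 0, 0, 0, 0, 0, 0, 0, 0])

```text
time_s: 11.45
tcp_pos: [0.5269, -0.0422, 0.101]
eef_rot: [-3.141, 0.0, 2.389]
ft_force: [-5.9, -6.5, 14.5]
width: 0.0107
gripper_force: 59.0
```

```bash
python3 -c "
from h import *
go(.5276,-.0413,.1,136.9);o=bot.observe();print(o['gripper_force'],o['ft_force'],o['moment'])
s=snap('scene','s6.png');b=s['image'][200:380,300:480,::-1]
cv2.imwrite('pics/c7.png',cv2.resize(b,(600,600),interpolation=2))"
```

```text
t 11.45 tcp [ 0.5269 -0.0422  0.101 ] Y 136.86 w 0.0107 q [-0.14  0.52  2.   -0.    0.62 -0.95]
shift 0.0001 0.0011 0.001 turn -0.04
59.00802254676819 [-5.88686362 -6.46775519 14.4688281 ] [-1.0639661   1.02601906  0.19381857]
```

View pics/c7.png

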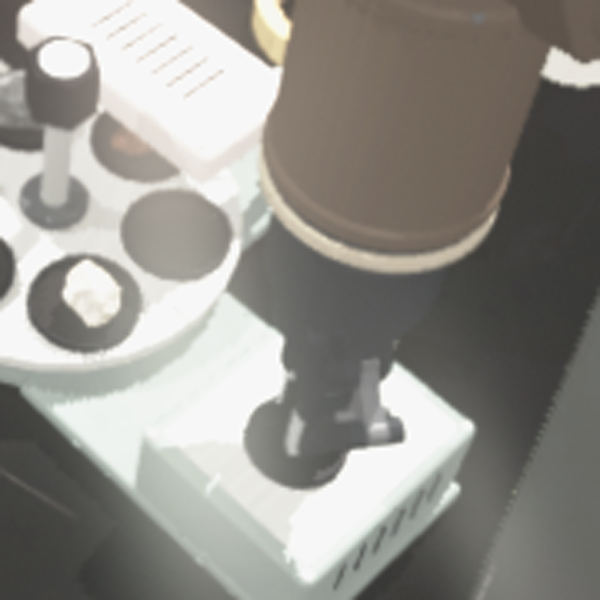

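The gripper holds the dial, turned 66°. The red-brown stone shows under the lamp at scene pixel (339,240), against (342,239) projected for the spot. Handing in.

```bash
python3 -c "
from workcell import bot
print(bot.sign_off())"
```

```text
the job is handed in; nothing more can be done
None
```

I handed the job in with the gripper still holding the lamp dial about 66° clockwise, just past the third click, and the reddish-brown stone in the cup under the lamp; no stone fell, I saw nothing round the stand disturbed, and the hand-in returned no verdict.

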